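# Put the colour filters back in their holders

### The job

The lesson is over: put the four mounted glass filters away, each lying flat in the recess of the holder of its own colour, coloured glass upward. Set them down, do not drop them, and leave the eyepiece and the white screw pot standing where they are.

Things in the scene. Friction and masses are not known exactly. Their poses are not given: they have to be found in the camera images.
- filter_blue: mounted blue glass filter, standing on its flange: black round mount 22 mm high, lower flange 46 mm diameter and 8 mm high, above it a finely ribbed collar 40 mm diameter (from 8 to 22 mm above the underside) to grip, with a blue glass disc 31 mm across in its top face; about 50 g. Origin: centre of the underside; z up along its axis
- filter_green: mounted green glass filter, standing on its flange: black round mount 22 mm high, lower flange 46 mm diameter and 8 mm high, above it a finely ribbed collar 40 mm diameter (from 8 to 22 mm above the underside) to grip, with a green glass disc 31 mm across in its top face; about 50 g. Origin: centre of the underside; z up along its axis
- filter_yellow: mounted yellow glass filter, standing on its flange: black round mount 22 mm high, lower flange 46 mm diameter and 8 mm high, above it a finely ribbed collar 40 mm diameter (from 8 to 22 mm above the underside) to grip, with a yellow glass disc 31 mm across in its top face; about 50 g. Origin: centre of the underside; z up along its axis
- filter_red: mounted red glass filter, standing on its flange: black round mount 22 mm high, lower flange 46 mm diameter and 8 mm high, above it a finely ribbed collar 40 mm diameter (from 8 to 22 mm above the underside) to grip, with a red glass disc 31 mm across in its top face; about 50 g. Origin: centre of the underside; z up along its axis
- holder_blue: blue filter holder, fixed to the worktop: low round grey saucer 76 mm diameter, 10 mm high, with a flat-bottomed recess 64 mm diameter, 5 mm deep (recess floor 5 mm above the origin), blue inlay on the recess floor and a blue tab 22 mm long, 6 mm high sticking out of its rim. Origin: centre of the underside, on the worktop; the tab points along its -x, z up
- holder_green: green filter holder, fixed to the worktop: low round grey saucer 76 mm diameter, 10 mm high, with a flat-bottomed recess 64 mm diameter, 5 mm deep (recess floor 5 mm above the origin), green inlay on the recess floor and a green tab 22 mm long, 6 mm high sticking out of its rim. Origin: centre of the underside, on the worktop; the tab points along its -x, z up
- holder_yellow: yellow filter holder, fixed to the worktop: low round grey saucer 76 mm diameter, 10 mm high, with a flat-bottomed recess 64 mm diameter, 5 mm deep (recess floor 5 mm above the origin), yellow inlay on the recess floor and a yellow tab 22 mm long, 6 mm high sticking out of its rim. Origin: centre of the underside, on the worktop; the tab points along its -x, z up
- holder_red: red filter holder, fixed to the worktop: low round grey saucer 76 mm diameter, 10 mm high, with a flat-bottomed recess 64 mm diameter, 5 mm deep (recess floor 5 mm above the origin), red inlay on the recess floor and a red tab 22 mm long, 6 mm high sticking out of its rim. Origin: centre of the underside, on the worktop; the tab points along its -x, z up
- eyepiece: microscope eyepiece, a bystander: black, 30 mm diameter, 42 mm high, standing upright, loose, no coloured glass. Origin: centre of the underside; z up
- screw_pot: small screw pot, a bystander: white with black lid, 33 mm diameter, 49 mm high, standing upright, loose. Origin: centre of the underside; z up

How it is judged:
At the end, for the whole second after the job is handed in: Each of the four filters rests, upright and flat (within 0.08 rad) on the recess floor of the holder of its own colour (axis within 11.5 mm of the holder's, underside 2 to 8 mm above the holder's), released and at rest; the eyepiece and the screw pot stand upright within 20 mm of where they were (horizontal distance between filter_blue and holder_blue below 0.0115 m and z of filter_blue in the frame of holder_blue between 0.002 and 0.008 m and angle between each of filter_blue, filter_green, filter_yellow, filter_red's own z axis and vertical below 0.08 rad and linear speed of each of filter_blue, filter_green, filter_yellow, filter_red below 0.02 m/s and contact force between each of filter_blue, filter_green, filter_yellow, filter_red and the fingers below 0.1 N and horizontal distance between filter_green and holder_green below 0.0115 m and z of filter_green in the frame of holder_green between 0.002 and 0.008 m and horizontal distance between filter_yellow and holder_yellow below 0.0115 m and z of filter_yellow in the frame of holder_yellow between 0.002 and 0.008 m and horizontal distance between filter_red and holder_red below 0.0115 m and z of filter_red in the frame of holder_red between 0.002 and 0.008 m and distance of each of eyepiece, screw_pot from where it was at the start of the episode below 0.02 m and angle between each of eyepiece, screw_pot's own z axis and vertical below 0.1 rad); the robot touches nothing.
It fails at once if a filter is dropped or flung (moves faster than 0.7 m/s, as after a fall of 25 mm, while nothing touches it) ((linear speed of filter_blue above 0.7 m/s and contact force between filter_blue and anything else below 0.02 N) or (linear speed of filter_green above 0.7 m/s and contact force between filter_green and anything else below 0.02 N) or (linear speed of filter_yellow above 0.7 m/s and contact force between filter_yellow and anything else below 0.02 N) or (linear speed of filter_red above 0.7 m/s and contact force between filter_red and anything else below 0.02 N)).
It fails at once if the eyepiece or the screw pot is pushed more than 20 mm or knocked over (distance of any of eyepiece, screw_pot from where it was at the start of the episode above 0.02 m or angle between any of eyepiece, screw_pot's own z axis and vertical above 0.5 rad).
It also fails if it takes over 86 s, if anything falls off the work surface, if the arm or the gripper's body presses on something with over 40 N, if the wrist force passes 120 N, or if a joint passes its speed limit or range.

### The arm

A 6-joint arm with a two-finger parallel gripper is mounted at the origin on a cart in front of the work surface, level with it; the furniture and walls round the work are solid. World frame = base frame: x ahead of the robot, y to its left, z up, the work surface at z = 0. Lengths are in m, angles in rad, forces in N, time in s.
With the tool pointing down it reaches from about 0.3 to 0.85 m from the base axis. Payload 5.4 kg.
Tool frame: the origin (TCP) lies on the centre line of the jaws, within the pads' length; the fingertips stand ctrl.tcp_to_tips ahead of it and the grasp point (between the pads) lies 8 mm behind it (ctrl.tcp_to_tips is the distance from the TCP to the fingertips, in m); z points along the fingers, y is the direction in which the jaws open and shut (so a half turn about z gives the same grasp; the last joint's range is limited). The gripper opens to 85 mm and grips with 20 to 120 N. Pads are 22 mm wide; open, the fingers measure 114 mm over their backs; the gripper's body (76 mm by 85 mm) begins 54 mm behind the grasp point. The pads swing forward as they close: fully open they stand 13 mm farther back than shut.
Start: joints at [-1.488, 0.158, 1.597, -0, 1.386, -0.21], TCP at [0.166, -0.551, 0.242] pointing down, gripper open.
Joint ranges: [-2.91, 2.91], [-0.94, 2.29], [0.18, 2.7], [-1.29, 4.43], [0.17, 2.64], [-3, 3]. Speed limits (rad/s): [2.57, 2.57, 3.14, 3.14, 3.14, 3.14].

### API

Orientations are given as a rotation vector (axis times angle).
In Python, from plant import ctrl, optics, ticket gives the robot as it stands.
- The arm moves only by the tool carry_out, never from a script. Its argument "increments" is a list of rows, each an object with "jaw": the opening, from 0 (shut) to 1 (fully open); "translation": the shift along the tool's x, y, z in m, a list of three; "angular": the turn, a rotation vector about the tool's x, y, z in rad, a list of three. A call has 1 to 10 rows; each row is the pose to reach, as a shift and turn from the pose measured when the call began, along the tool's axes at that moment; what a row does not reach only later rows make up. A row lasts 1/10 s, in which the tool goes at most 50 mm and 8.59 degrees, less where a joint would pass 70% of its speed; a pose out of reach is approached as far as the arm can. A call with a gripper value outside its range is refused whole. The fingers move at their own pace and stop on an object; the grip force is fixed at half the most. Time passes only in rows, so rows that repeat a pose let the fingers close. It gives the time, the measured TCP pose, the force and the opening at its end, in the units of the state.
- ctrl.read_state(): the state, without advancing time (a new reading comes with each control period).
- optics.grab_frame(name): name is "scene" or "top" or "wrist"; returns a dict with "img" (384x512x3 uint8, blue, green, red), "fx", "fy", "cx", "cy" (pixels), "eye" and "orientation" of the camera in the world; the wrist camera has in their place "tool_from_camera" (4x4, takes a point from camera to tool coordinates, whose origin is the TCP and whose axes are the flange's). Camera axes: x right, y down, z forward; pixel columns grow to the right and rows downward; lengths in m; the calibration is good to about 2 mm. A picture is of the moment at which its call begins: read the wrist's pose just before it. There is no depth.
- ticket.job_done(): hands the job in, once; it reports no verdict.
The state is a dict: "time_s": time; "q": joint angles; "qvel": joint speeds; "effort": joint torques, N m; "ee_pos": TCP position; "tcp_rot": TCP orientation; "ft_force": force on the tool from outside, world axes, zero at the start; "ft_torque": the same for the moment, N m; "grip_width": finger opening in m.
Only numpy, scipy, OpenCV 4.12 (cv2) and the standard library are available. Lean on these libraries where they do the work, as an engineer would, in place of code of your own. Each camera call takes 0.05 s, during which the arm holds its last target.

## Working session

There is one attempt and no reset: what is moved stays moved. The work goes in short steps, Python scripts to look and compute and a tool call to move; the robot and the scene stay as the last step left them, time stands still between calls to the robot, and variables do not carry over. Pictures are saved under pics/ and viewed, and the job is handed in when it is done.

Besides the shell and the picture viewer there is one more tool, called in YAML: its name, and indented under it one key for each argument. carry_out: Moves the arm, as the interface text tells. Its arguments: {"type":"object","properties":{"increments":{"type":"array","items":{"type":"object","properties":{"jaw":{"type":"number"},"translation":{"type":"array","items":{"type":"number"}},"angular":{"type":"array","items":{"type":"number"}}}}}},"required":["increments"]}

```bash
ls; mkdir -p pics
python3 - <<'E'
from plant import ctrl, optics, ticket
import cv2
s=ctrl.read_state();print(s, ctrl.tcp_to_tips)
for n in("scene","top","wrist"):
    f=optics.grab_frame(n);cv2.imwrite(f"pics/{n}0.png",f["img"]);print(n,{k:v for k,v in f.items() if k!="img"})
E
```

```text
pics
{'time_s': 0.0, 'q': array([-1.48810658e+00,  1.59056827e-01,  1.59823519e+00,  5.52808568e-06,
        1.38620782e+00, -2.10107634e-01]), 'qvel': array([ 2.95372665e-04, -7.43803578e-05, -1.56156382e-04, -2.68092089e-03,
       -8.94537162e-04,  1.51376082e-04]), 'effort': array([-1.47732680e-03, -3.96000910e+01, -3.31431448e+01, -4.68366125e-04,
        8.22267495e-03,  7.20502324e-08]), 'ee_pos': array([ 0.16589114, -0.5499415 ,  0.24131104]), 'tcp_rot': array([-3.10610414e+00, -4.58004723e-01, -1.99126459e-04]), 'ft_force': array([0.12741628, 0.74575903, 0.49996985]), 'ft_torque': array([-0.01366744,  0.01638878,  0.01879867]), 'grip_width': 0.0856107152431972} 0.011
scene {'fx': 366.3930082791678, 'fy': 366.3930082791678, 'cx': 266.69359757469994, 'cy': 197.56666648751167, 'eye': array([ 0.15306715, -0.83849919,  0.48803326]), 'orientation': array([-2.01937933,  0.42687135, -0.28872723])}
top {'fx': 386.9698862656867, 'fy': 386.9698862656867, 'cx': 251.6590354931985, 'cy': 191.22397486941688, 'eye': array([ 0.42562325, -0.04373564,  0.91851203]), 'orientation': array([-2.19546948,  2.15188557, -0.13300317])}
wrist {'fx': 279.4303030078156, 'fy': 279.4303030078156, 'cx': 254.28690237234417, 'cy': 201.3836412889032, 'tool_from_camera': array([[-1.60500531e-04, -9.44720959e-01, -3.27875408e-01,
         8.52872328e-02],
       [ 9.99999651e-01,  1.17133885e-04, -8.27019365e-04,
         4.68541010e-04],
       [ 8.19707849e-04, -3.27875426e-01,  9.44720611e-01,
        -1.30971460e-01],
       [ 0.00000000e+00,  0.00000000e+00,  0.00000000e+00,
         1.00000000e+00]])}
```

View pics/top0.png

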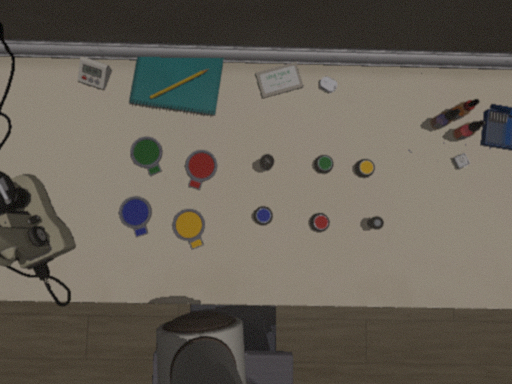

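View pics/scene0.png

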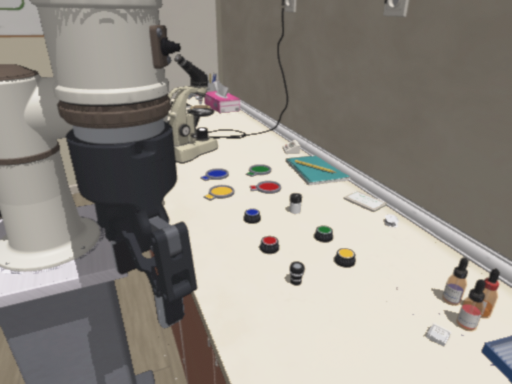

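View pics/wrist0.png

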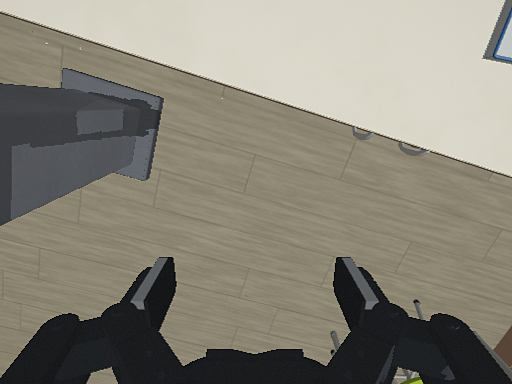

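The top view shows everything: holders on the left (green 146,152; red 201,165; blue 135,212; yellow 188,225), filters in the middle (blue 263,215; green 324,163; yellow 366,168; red 320,222), pot at about (267,161) and eyepiece at (376,223).

```bash
cat > h.py <<'E'
from plant import ctrl, optics, ticket
import cv2, numpy as np
from scipy.spatial.transform import Rotation as R
def pose(f,s=None):
    if "eye" in f: return R.from_rotvec(f["orientation"]).as_matrix(), np.array(f["eye"])
    T=f["tool_from_camera"]; Rt=R.from_rotvec(s["tcp_rot"]).as_matrix()
    return Rt@T[:3,:3], Rt@T[:3,3]+s["ee_pos"]
def ray(f,u,v,z,s=None):
    M,e=pose(f,s); d=M@np.array([(u-f["cx"])/f["fx"],(v-f["cy"])/f["fy"],1]); return e+d*(z-e[2])/d[2]
def blobs(img,minA=25):
    hsv=cv2.cvtColor(img,cv2.COLOR_BGR2HSV);H,S,V=cv2.split(hsv);out=[]
    for n,lo,hi in(("red",172,6),("yellow",16,32),("green",45,80),("blue",108,130)):
        m=((H>=lo)|(H<=hi) if lo>hi else (H>=lo)&(H<=hi))&(S>120)&(V>50)
        c,_=cv2.findContours(m.astype(np.uint8)*255,cv2.RETR_EXTERNAL,cv2.CHAIN_APPROX_NONE)
        for k in c:
            a=cv2.contourArea(k)
            if a>minA:
                M=cv2.moments(k); out.append((n,a,M["m10"]/M["m00"],M["m01"]/M["m00"],k))
    return out
def tool(s,p):  # world point -> tool axes shift
    return R.from_rotvec(s["tcp_rot"]).as_matrix().T@(np.array(p)-s["ee_pos"])
E
python3 - <<'E'
from h import *
for n in("top","scene"):
    f=dict(optics.grab_frame(n))
    for c,a,u,v,k in blobs(f["img"]):
        A,B=ray(f,u,v,.022),ray(f,u,v,.005)
        _,(w,h),_=cv2.minAreaRect(k)
        print(n,c,int(a),round(u,1),round(v,1),"box",round(w,1),round(h,1),"z22",A[:2].round(4),"z5",B[:2].round(4))
E
```

```text
top red 96 321.0 221.7 box 11.0 11.0 z22 [ 0.4543 -0.2187] z5 [ 0.4548 -0.222 ]
top red 36 194.5 183.8 box 9.2 5.1 z22 [0.5364 0.0767] z5 [0.5385 0.079 ]
top red 456 200.9 165.1 box 24.0 24.0 z22 [0.5809 0.0633] z5 [0.5839 0.0654]
top red 97 463.6 130.9 box 10.7 15.7 z22 [ 0.6776 -0.5609] z5 [ 0.6824 -0.5707]
top yellow 47 196.0 243.1 box 5.9 10.0 z22 [0.3996 0.0686] z5 [0.3991 0.0707]
top yellow 503 188.5 224.4 box 25.0 25.0 z22 [0.4419 0.0873] z5 [0.4422 0.0898]
top yellow 104 366.3 166.8 box 11.6 11.6 z22 [ 0.5854 -0.326 ] z5 [ 0.5884 -0.3313]
top yellow 111 176.3 84.4 box 2.7 61.3 z22 [0.7751 0.1285] z5 [0.7817 0.1318]
top green 312 146.2 151.1 box 22.0 22.0 z22 [0.6113 0.1924] z5 [0.6148 0.1969]
top blue 29 140.4 231.1 box 4.5 8.7 z22 [0.4245 0.1967] z5 [0.4245 0.2012]
top blue 78 263.1 214.9 box 9.9 9.9 z22 [ 0.4672 -0.0842] z5 [ 0.468 -0.085]
top blue 446 134.9 211.8 box 24.0 24.0 z22 [0.4685 0.2116] z5 [0.4693 0.2165]
top blue 99 508.4 132.7 box 25.0 7.0 z22 [ 0.6756 -0.669 ] z5 [ 0.6804 -0.6809]
scene red 30 475.7 310.5 box 6.0 7.0 z22 [ 0.6963 -0.5602] z5 [ 0.7161 -0.55  ]

[... 187 characters left out ...]
ox 6.0 11.0 z22 [ 0.4542 -0.2204] z5 [ 0.4652 -0.1978]
scene red 89 268.4 186.0 box 6.0 18.0 z22 [0.5697 0.0342] z5 [0.5849 0.066 ]
scene yellow 69 345.7 252.7 box 7.0 12.0 z22 [ 0.5853 -0.3279] z5 [ 0.601  -0.3093]
scene yellow 107 221.2 190.6 box 7.0 19.0 z22 [0.4329 0.0575] z5 [0.4431 0.0902]
scene green 29 323.9 229.1 box 4.0 10.0 z22 [ 0.593  -0.2293] z5 [ 0.6091 -0.207 ]
scene green 35 259.9 168.6 box 3.0 14.0 z22 [0.599  0.1625] z5 [0.6152 0.199 ]
scene blue 217 497.7 361.8 box 42.4 7.1 z22 [ 0.634  -0.6473] z5 [ 0.6515 -0.6403]
scene blue 30 251.7 211.9 box 4.0 9.0 z22 [ 0.466  -0.0881] z5 [ 0.4774 -0.0607]
scene blue 63 216.7 173.1 box 5.8 16.9 z22 [0.4586 0.1792] z5 [0.4698 0.2164]
```

```bash
cat >> h.py <<'E'
def go(p,yaw=0.0):
    s=ctrl.read_state(); y=np.array([np.cos(yaw),np.sin(yaw),0]); z=np.array([0,0,-1.]); x=np.cross(y,z)
    Rd=np.c_[x,y,z]; Rt=R.from_rotvec(s["tcp_rot"]).as_matrix()
    print("t",round(s["time_s"],2),"pos",s["ee_pos"].round(4),"w",round(s["grip_width"],4),"F",s["ft_force"].round(1))
    print("  shift",tool(s,p).round(4),"turn",R.from_matrix(Rt.T@Rd).as_rotvec().round(4))
E
python3 - <<'E'
from h import *
go([.4668,-.0855,.12])
E
```

```text
t 0.25 pos [ 0.1659 -0.5503  0.2419] w 0.0856 F [0.9 0.2 0.3]
  shift [ 0.4222 -0.3581  0.1222] turn [-5.000e-04 -6.000e-04 -1.278e+00]
```

carry_out:
  increments:
    - {"jaw":0.8,"translation":[0.422,-0.358,0.122],"angular":[0,0,-1.278]}
    - {"jaw":0.8,"translation":[0.422,-0.358,0.122],"angular":[0,0,-1.278]}
    - {"jaw":0.8,"translation":[0.422,-0.358,0.122],"angular":[0,0,-1.278]}
    - {"jaw":0.8,"translation":[0.422,-0.358,0.122],"angular":[0,0,-1.278]}
    - {"jaw":0.8,"translation":[0.422,-0.358,0.122],"angular":[0,0,-1.278]}
    - {"jaw":0.8,"translation":[0.422,-0.358,0.122],"angular":[0,0,-1.278]}
    - {"jaw":0.8,"translation":[0.422,-0.358,0.122],"angular":[0,0,-1.278]}
    - {"jaw":0.8,"translation":[0.422,-0.358,0.122],"angular":[0,0,-1.278]}
    - {"jaw":0.8,"translation":[0.422,-0.358,0.122],"angular":[0,0,-1.278]}
    - {"jaw":0.8,"translation":[0.422,-0.358,0.122],"angular":[0,0,-1.278]}

```text
time_s: 1.25
ee_pos: [0.4319, -0.1387, 0.1345]
tcp_rot: [2.219, 2.223, 0.001]
ft_force: [0.4, -1.0, -0.2]
grip_width: 0.068
```

Run:
```python
from h import *
go([.4668,-.0855,.12]); print(ctrl.read_state()["qvel"].round(2))
```

```text
t 1.25 pos [ 0.4319 -0.1387  0.1345] w 0.068 F [ 0.4 -1.  -0.2]
  shift [0.0531 0.035  0.0145] turn [ 0.0007 -0.0003  0.0016]
[ 1.13  0.45 -0.2  -0.   -0.27  1.17]
```

Finish the approach and look with the wrist camera.

carry_out:
  increments:
    - {"jaw":0.8,"translation":[0.053,0.035,0.015],"angular":[0,0,0]}
    - {"jaw":0.8,"translation":[0.053,0.035,0.015],"angular":[0,0,0]}
    - {"jaw":0.8,"translation":[0.053,0.035,0.015],"angular":[0,0,0]}
    - {"jaw":0.8,"translation":[0.053,0.035,0.015],"angular":[0,0,0]}

```text
time_s: 1.65
ee_pos: [0.4667, -0.0858, 0.1195]
tcp_rot: [2.218, 2.224, 0.0]
ft_force: [-0.7, -1.0, 0.1]
grip_width: 0.0683
```

Run:
```python
from h import *
s=ctrl.read_state(); f=optics.grab_frame("wrist"); cv2.imwrite("pics/w1.png",f["img"])
for c,a,u,v,k in blobs(f["img"],300):
    print(c,int(a),round(u),round(v),ray(f,u,v,.022,s)[:2].round(4),ray(f,u,v,.005,s)[:2].round(4))
go([.4668,-.0855,.02])
```

```text
red 483 241 329 [ 0.4541 -0.219 ] [ 0.4531 -0.2352]
red 3818 407 25 [0.5757 0.0522] [0.5838 0.0562]
yellow 1014 222 9 [0.4442 0.0619] [0.4425 0.0666]
yellow 394 165 10 [0.4047 0.0609] [0.4001 0.0655]
blue 812 254 207 [ 0.467  -0.0853] [ 0.467  -0.0915]
t 1.7 pos [ 0.4667 -0.0863  0.1198] w 0.0682 F [-0.1 -0.   0.3]
  shift [0.0009 0.     0.0998] turn [0.0008 0.0002 0.0012]
```

View pics/w1.png

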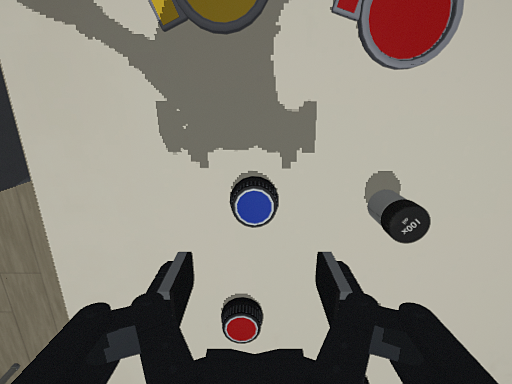

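Wrist view: blue glass at (254,207), which gives (0.467, -0.085) and agrees with the top view. Pot at (400,220) is clear. Descending and closing.

carry_out:
  increments:
    - {"jaw":0.8,"translation":[0.001,0,0.04],"angular":[0,0,0]}
    - {"jaw":0.8,"translation":[0.001,0,0.075],"angular":[0,0,0]}
    - {"jaw":0.8,"translation":[0.001,0,0.1],"angular":[0,0,0]}
    - {"jaw":0.8,"translation":[0.001,0,0.1],"angular":[0,0,0]}
    - {"jaw":0.8,"translation":[0.001,0,0.1],"angular":[0,0,0]}
    - {"jaw":0.3,"translation":[0.001,0,0.1],"angular":[0,0,0]}
    - {"jaw":0.3,"translation":[0.001,0,0.1],"angular":[0,0,0]}
    - {"jaw":0.3,"translation":[0.001,0,0.1],"angular":[0,0,0]}
    - {"jaw":0.3,"translation":[0.001,0,0.1],"angular":[0,0,0]}
    - {"jaw":0.3,"translation":[0.001,0,0.1],"angular":[0,0,0]}

```text
time_s: 2.7
ee_pos: [0.4682, -0.0863, 0.022]
tcp_rot: [2.217, 2.22, 0.002]
ft_force: [-3.1, -0.2, 9.4]
grip_width: 0.0367
```

Run:
```python
from h import *
f=optics.grab_frame("wrist"); cv2.imwrite("pics/w2.png",f["img"])
f=optics.grab_frame("scene"); cv2.imwrite("pics/s2.png",cv2.resize(f["img"][150:290,180:330],None,fx=4,fy=4))
go([.467,-.0855,.02])
```

```text
t 2.8 pos [ 0.4682 -0.0863  0.022 ] w 0.0368 F [-3.1 -0.8  8.3]
  shift [ 0.0008 -0.0013  0.002 ] turn [0.0036 0.0021 0.0014]
```

View pics/w2.png

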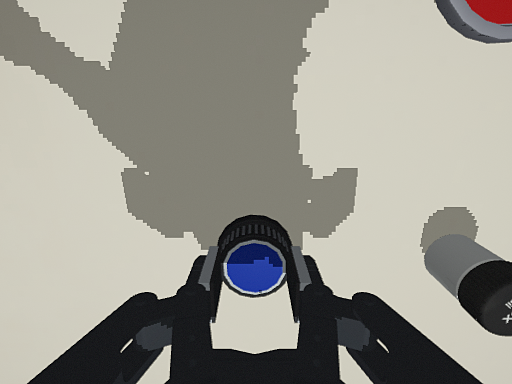

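View pics/s2.png

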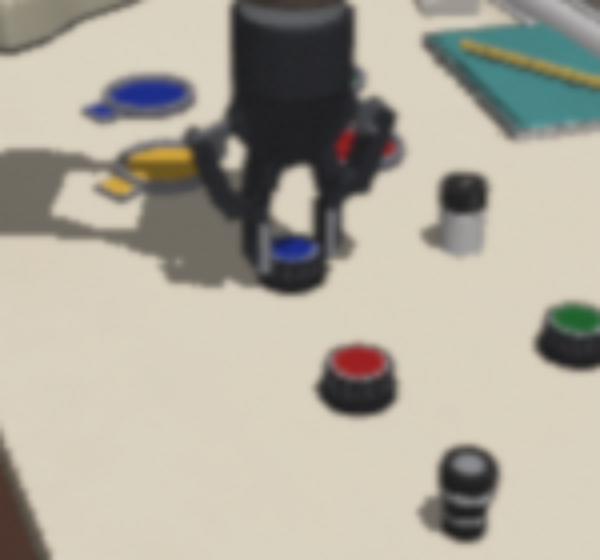

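Gripped, but there is about 8 N upward: the tips are touching the flange's top, so the next grasps need TCP at about 0.024. Small lift, then check.

carry_out:
  increments:
    - {"jaw":0.3,"translation":[0,0,-0.005],"angular":[0,0,0]}
    - {"jaw":0.3,"translation":[0,0,-0.02],"angular":[0,0,0]}
    - {"jaw":0.3,"translation":[0,0,-0.05],"angular":[0,0,0]}
    - {"jaw":0.3,"translation":[0,0,-0.08],"angular":[0,0,0]}
    - {"jaw":0.3,"translation":[0,0,-0.08],"angular":[0,0,0]}

```text
time_s: 3.3
ee_pos: [0.4715, -0.0876, 0.1072]
tcp_rot: [2.21, 2.214, 0.007]
ft_force: [0.2, 0.3, 0.1]
grip_width: 0.0365
```

Run:
```python
from h import *
s=ctrl.read_state();f=optics.grab_frame("wrist"); cv2.imwrite("pics/w3.png",f["img"])
for c,a,u,v,k in blobs(f["img"],300): 
    if c=="blue": 
        for zo in (0,.004,.008,.012): print(zo, tool(s,ray(f,u,v,s["ee_pos"][2]+zo,s)).round(4))
go([.4693,.2165,.10])
```

```text
0 [ 0.0015  0.0007 -0.    ]
0.004 [ 0.004   0.0007 -0.004 ]
0.008 [ 0.0066  0.0007 -0.008 ]
0.012 [ 0.0091  0.0007 -0.0121]
t 3.35 pos [ 0.47   -0.087   0.1049] w 0.0367 F [-1.  -0.8 -0.2]
  shift [ 3.035e-01 -2.000e-04  3.500e-03] turn [0.0095 0.0048 0.0017]
```

View pics/w3.png

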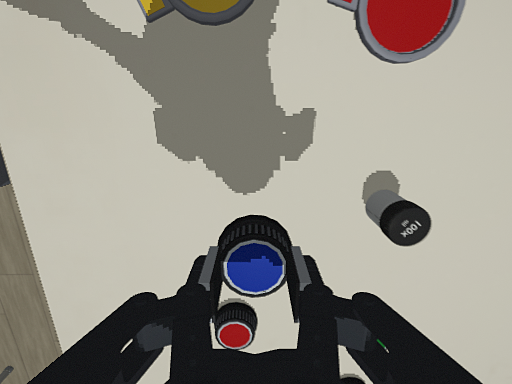

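Held squarely, glass top level with the TCP. Carry to the blue holder.

carry_out:
  increments:
    - {"jaw":0.3,"translation":[0.302,0,0.0],"angular":[0.009,0.005,0.002]}
    - {"jaw":0.3,"translation":[0.302,0,0.0],"angular":[0.009,0.005,0.002]}
    - {"jaw":0.3,"translation":[0.302,0,0.0],"angular":[0.009,0.005,0.002]}
    - {"jaw":0.3,"translation":[0.302,0,0.0],"angular":[0.009,0.005,0.002]}
    - {"jaw":0.3,"translation":[0.302,0,0.0],"angular":[0.009,0.005,0.002]}
    - {"jaw":0.3,"translation":[0.302,0,0.0],"angular":[0.009,0.005,0.002]}
    - {"jaw":0.3,"translation":[0.302,0,0.0],"angular":[0.009,0.005,0.002]}
    - {"jaw":0.3,"translation":[0.302,0,0.0],"angular":[0.009,0.005,0.002]}
    - {"jaw":0.3,"translation":[0.302,0,0.0],"angular":[0.009,0.005,0.002]}
    - {"jaw":0.3,"translation":[0.302,0,0.0],"angular":[0.009,0.005,0.002]}

```text
time_s: 4.35
ee_pos: [0.4694, 0.2136, 0.103]
tcp_rot: [-2.224, -2.219, 0.001]
ft_force: [-0.5, 0.1, -0.3]
grip_width: 0.0367
```

Run:
```python
from h import *
s=ctrl.read_state();f=optics.grab_frame("wrist"); cv2.imwrite("pics/w4.png",f["img"])
f=optics.grab_frame("top"); cv2.imwrite("pics/t4.png",cv2.resize(f["img"][100:320,0:300],None,fx=2.5,fy=2.5))
go([.4693,.2150,.0280])
```

```text
t 4.45 pos [0.4697 0.2138 0.1033] w 0.0364 F [-1.3 -0.1 -1.3]
  shift [ 0.0012 -0.0004  0.0753] turn [ 0.0002 -0.0001 -0.0025]
```

View pics/w4.png

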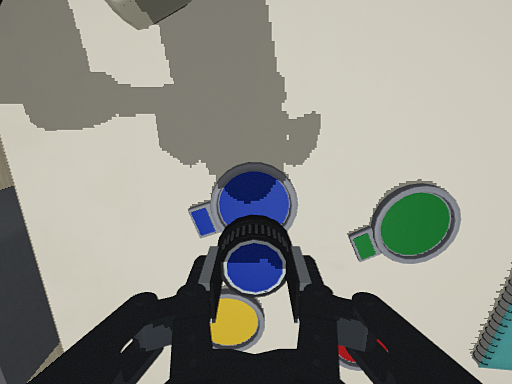

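View pics/t4.png

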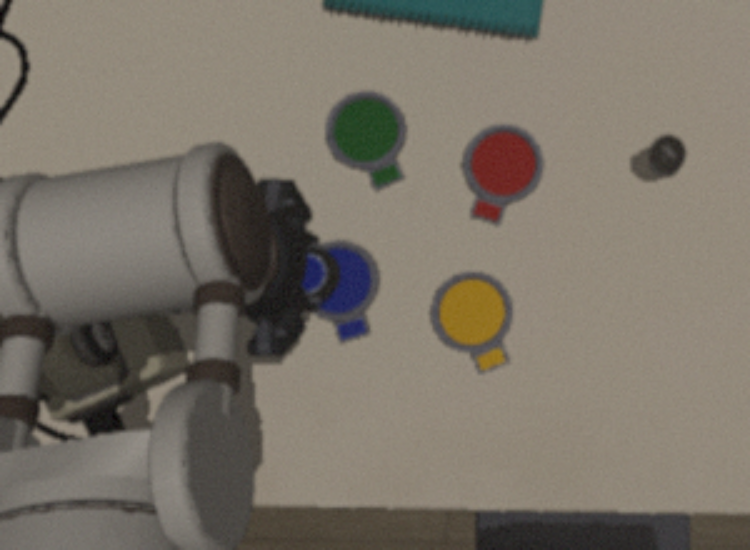

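Run:
```python
from h import *
f=optics.grab_frame("scene"); cv2.imwrite("pics/s4.png",cv2.resize(f["img"],None,fx=1.5,fy=1.5))
print(ctrl.read_state()["q"].round(2))
```

```text
[0.19 0.16 1.88 0.   1.09 0.2 ]
```

View pics/s4.png

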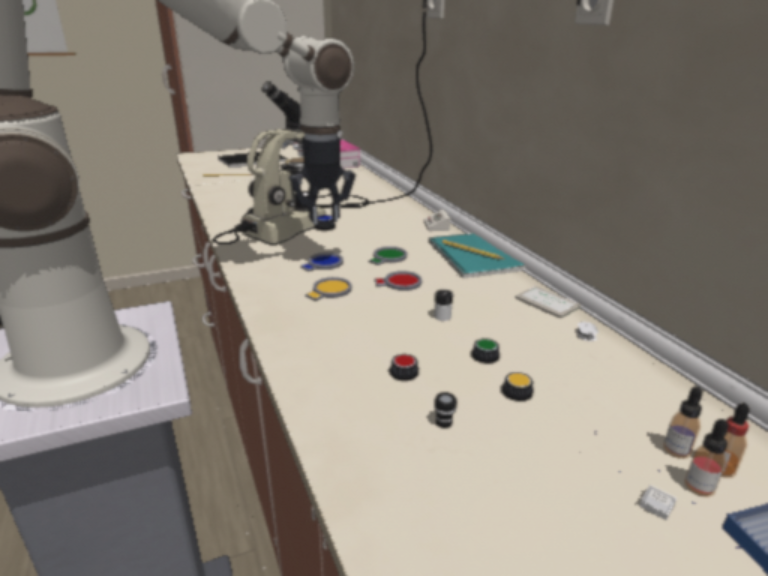

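The arm passes well above and beside the microscope. Lower in steps; the seat is expected at TCP z ≈ 0.027.

carry_out:
  increments:
    - {"jaw":0.3,"translation":[0.001,0,0.03],"angular":[0,0,-0.002]}
    - {"jaw":0.3,"translation":[0.001,0,0.055],"angular":[0,0,-0.002]}
    - {"jaw":0.3,"translation":[0.001,0,0.07],"angular":[0,0,-0.002]}
    - {"jaw":0.3,"translation":[0.001,0,0.0735],"angular":[0,0,-0.002]}
    - {"jaw":0.3,"translation":[0.001,0,0.0755],"angular":[0,0,-0.002]}
    - {"jaw":0.3,"translation":[0.001,0,0.0755],"angular":[0,0,-0.002]}

```text
time_s: 5.1
ee_pos: [0.4705, 0.2149, 0.0287]
tcp_rot: [2.222, 2.22, 0.002]
ft_force: [0.1, -0.6, 0.3]
grip_width: 0.0364
```

Run:
```python
from h import *
go([.4693,.2150,.0280])
```

```text
t 5.1 pos [0.4705 0.2149 0.0287] w 0.0364 F [ 0.1 -0.6  0.3]
  shift [ 0.0001 -0.0012  0.0007] turn [ 0.0017 -0.0004 -0.0006]
```

Down to contact, then open gently and retreat.

carry_out:
  increments:
    - {"jaw":0.3,"translation":[0,-0.001,0.002],"angular":[0,0,0]}
    - {"jaw":0.3,"translation":[0,-0.001,0.003],"angular":[0,0,0]}
    - {"jaw":0.3,"translation":[0,-0.001,0.003],"angular":[0,0,0]}

```text
time_s: 5.4
ee_pos: [0.4703, 0.215, 0.027]
tcp_rot: [2.221, 2.219, 0.004]
ft_force: [-1.9, -0.6, 6.0]
grip_width: 0.0363
```

carry_out:
  increments:
    - {"jaw":0.45,"translation":[0,0,-0.001],"angular":[0,0,0]}
    - {"jaw":0.6,"translation":[0,0,-0.001],"angular":[0,0,0]}
    - {"jaw":0.75,"translation":[0,0,-0.001],"angular":[0,0,0]}
    - {"jaw":0.75,"translation":[0,0,-0.001],"angular":[0,0,0]}
    - {"jaw":0.75,"translation":[0,0,-0.002],"angular":[0,0,0]}
    - {"jaw":0.75,"translation":[0,0,-0.03],"angular":[0,0,0]}
    - {"jaw":0.75,"translation":[0,0,-0.07],"angular":[0,0,0]}
    - {"jaw":0.75,"translation":[0,0,-0.09],"angular":[0,0,0]}
    - {"jaw":0.75,"translation":[0,0,-0.09],"angular":[0,0,0]}

```text
time_s: 6.3
ee_pos: [0.4727, 0.2156, 0.1208]
tcp_rot: [2.218, 2.217, 0.014]
ft_force: [0.1, -0.2, 0.7]
grip_width: 0.064
```

Run:
```python
from h import *
s=ctrl.read_state();f=optics.grab_frame("wrist"); cv2.imwrite("pics/w5.png",f["img"])
for c,a,u,v,k in blobs(f["img"],300):
    print(c,int(a),round(u),round(v),ray(f,u,v,.027,s)[:2].round(4),ray(f,u,v,.005,s)[:2].round(4))
go([.4541,-.2190,.11])
```

```text
yellow 1921 224 311 [0.4448 0.1088] [0.4421 0.0901]
green 2694 398 218 [0.5997 0.2067] [0.6122 0.1976]
blue 300 201 216 [0.4282 0.2091] [0.4239 0.2002]
blue 3010 248 200 [0.4693 0.224 ] [0.469  0.2166]
t 6.35 pos [0.4712 0.2152 0.1186] w 0.0641 F [ 0.6  0.4 -0.6]
  shift [-0.4343 -0.017   0.0079] turn [ 0.0069 -0.0013 -0.0005]
```

View pics/w5.png

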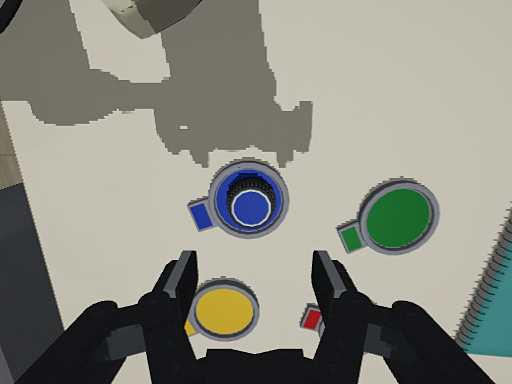

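Blue sits flat and centred in its recess (glass at 251,209; rim at 248,200 is parallax). Next, red.

carry_out:
  increments:
    - {"jaw":0.8,"translation":[-0.434,-0.017,0.008],"angular":[0.007,-0.001,0]}
    - {"jaw":0.8,"translation":[-0.434,-0.017,0.008],"angular":[0.007,-0.001,0]}
    - {"jaw":0.8,"translation":[-0.434,-0.017,0.008],"angular":[0.007,-0.001,0]}
    - {"jaw":0.8,"translation":[-0.434,-0.017,0.008],"angular":[0.007,-0.001,0]}
    - {"jaw":0.8,"translation":[-0.434,-0.017,0.008],"angular":[0.007,-0.001,0]}
    - {"jaw":0.8,"translation":[-0.434,-0.017,0.008],"angular":[0.007,-0.001,0]}
    - {"jaw":0.8,"translation":[-0.434,-0.017,0.008],"angular":[0.007,-0.001,0]}
    - {"jaw":0.8,"translation":[-0.434,-0.017,0.008],"angular":[0.007,-0.001,0]}
    - {"jaw":0.8,"translation":[-0.434,-0.017,0.008],"angular":[0.007,-0.001,0]}
    - {"jaw":0.8,"translation":[-0.434,-0.017,0.008],"angular":[0.007,-0.001,0]}

```text
time_s: 7.35
ee_pos: [0.453, -0.2222, 0.1085]
tcp_rot: [-2.227, -2.214, 0.001]
ft_force: [-0.3, 0.3, 0.0]
grip_width: 0.0685
```

carry_out:
  increments:
    - {"jaw":0.8,"translation":[0,0,0],"angular":[0,0,0]}
    - {"jaw":0.8,"translation":[0,0,0],"angular":[0,0,0]}

```text
time_s: 7.55
ee_pos: [0.4522, -0.221, 0.1071]
tcp_rot: [-2.224, -2.213, 0.002]
ft_force: [0.1, 0.7, -0.4]
grip_width: 0.0683
```

Run:
```python
from h import *
s=ctrl.read_state();f=optics.grab_frame("wrist"); cv2.imwrite("pics/w6.png",f["img"])
for c,a,u,v,k in blobs(f["img"],300):
    print(c,int(a),round(u),round(v),ray(f,u,v,.022,s)[:2].round(4))
go([.4541,-.2190,.0235])
```

```text
red 901 256 210 [ 0.4541 -0.2189]
green 864 423 220 [ 0.5931 -0.2281]
t 7.6 pos [ 0.4525 -0.2208  0.1074] w 0.0684 F [ 0.3 -0.5  0.9]
  shift [0.0016 0.0019 0.0839] turn [-0.0031 -0.0019 -0.0044]
```

View pics/w6.png

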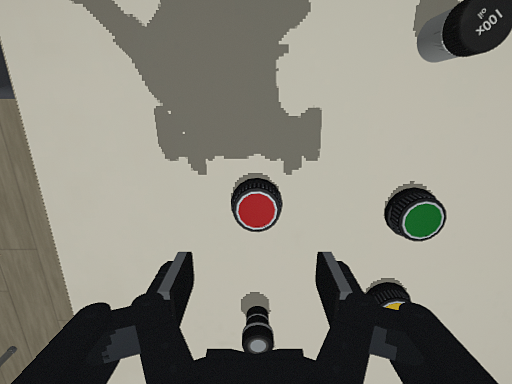

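Red is at (0.454, -0.219) and green at (0.593, -0.228); the eyepiece at (257,330) is clear of the fingers.

carry_out:
  increments:
    - {"jaw":0.8,"translation":[0.002,0.002,0.035],"angular":[-0.003,-0.002,-0.004]}
    - {"jaw":0.8,"translation":[0.002,0.002,0.065],"angular":[-0.003,-0.002,-0.004]}
    - {"jaw":0.8,"translation":[0.002,0.002,0.084],"angular":[-0.003,-0.002,-0.004]}
    - {"jaw":0.8,"translation":[0.002,0.002,0.084],"angular":[-0.003,-0.002,-0.004]}
    - {"jaw":0.8,"translation":[0.002,0.002,0.084],"angular":[-0.003,-0.002,-0.004]}
    - {"jaw":0.3,"translation":[0.002,0.002,0.084],"angular":[-0.003,-0.002,-0.004]}
    - {"jaw":0.3,"translation":[0.002,0.002,0.084],"angular":[-0.003,-0.002,-0.004]}
    - {"jaw":0.3,"translation":[0.002,0.002,0.084],"angular":[-0.003,-0.002,-0.004]}
    - {"jaw":0.3,"translation":[0.002,0.002,0.084],"angular":[-0.003,-0.002,-0.004]}
    - {"jaw":0.3,"translation":[0.002,0.002,0.084],"angular":[-0.003,-0.002,-0.004]}

```text
time_s: 8.6
ee_pos: [0.4552, -0.2193, 0.0254]
tcp_rot: [2.22, 2.22, 0.0]
ft_force: [-1.9, 3.2, 9.2]
grip_width: 0.0358
```

carry_out:
  increments:
    - {"jaw":0.3,"translation":[0,0,-0.005],"angular":[0,0,0]}
    - {"jaw":0.3,"translation":[0,0,-0.02],"angular":[0,0,0]}
    - {"jaw":0.3,"translation":[0,0,-0.05],"angular":[0,0,0]}
    - {"jaw":0.3,"translation":[0,0,-0.08],"angular":[0,0,0]}
    - {"jaw":0.3,"translation":[0,0,-0.11],"angular":[0,0,0]}
    - {"jaw":0.3,"translation":[0,0,-0.11],"angular":[0,0,0]}
    - {"jaw":0.3,"translation":[0,0,-0.11],"angular":[0,0,0]}

```text
time_s: 9.3
ee_pos: [0.4555, -0.2194, 0.1363]
tcp_rot: [2.219, 2.218, 0.001]
ft_force: [-0.5, 0.2, -0.3]
grip_width: 0.0357
```

Run:
```python
from h import *
s=ctrl.read_state();f=optics.grab_frame("wrist"); cv2.imwrite("pics/w7.png",f["img"])
for c,a,u,v,k in blobs(f["img"],300):
    if c=="red":print(c,int(a),round(u),round(v),tool(s,ray(f,u,v,s["ee_pos"][2]-.001,s)).round(4))
go([.5840,.0655,.13])
```

```text
red 1937 254 265 [0.0019 0.0007 0.001 ]
t 9.35 pos [ 0.4547 -0.2189  0.1351] w 0.036 F [-0.2  1.  -2.3]
  shift [0.2844 0.1292 0.0049] turn [ 0.0014  0.0011 -0.0004]
```

View pics/w7.png

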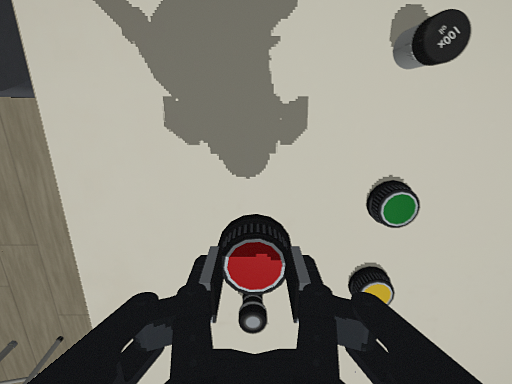

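Held. Carry to the red holder; the filter's underside is about 0.105 up, above the pot's 0.049.

carry_out:
  increments:
    - {"jaw":0.3,"translation":[0.283,0.128,0.005],"angular":[0.001,0.001,0]}
    - {"jaw":0.3,"translation":[0.283,0.128,0.005],"angular":[0.001,0.001,0]}
    - {"jaw":0.3,"translation":[0.283,0.128,0.005],"angular":[0.001,0.001,0]}
    - {"jaw":0.3,"translation":[0.283,0.128,0.005],"angular":[0.001,0.001,0]}
    - {"jaw":0.3,"translation":[0.283,0.128,0.005],"angular":[0.001,0.001,0]}
    - {"jaw":0.3,"translation":[0.283,0.128,0.005],"angular":[0.001,0.001,0]}
    - {"jaw":0.3,"translation":[0.283,0.128,0.005],"angular":[0.001,0.001,0]}
    - {"jaw":0.3,"translation":[0.283,0.128,0.005],"angular":[0.001,0.001,0]}
    - {"jaw":0.3,"translation":[0.283,0.128,0.005],"angular":[0.001,0.001,0]}
    - {"jaw":0.3,"translation":[0.283,0.128,0.005],"angular":[0.001,0.001,0]}

```text
time_s: 10.35
ee_pos: [0.5821, 0.0627, 0.1292]
tcp_rot: [-2.223, -2.219, 0.002]
ft_force: [-0.3, -0.0, -0.6]
grip_width: 0.0358
```

Run:
```python
from h import *
s=ctrl.read_state();f=optics.grab_frame("wrist"); cv2.imwrite("pics/w8.png",f["img"])
for c,a,u,v,k in blobs(f["img"],300):
    print(c,int(a),round(u),round(v),ray(f,u,v,.005,s)[:2].round(4))
go([.5840,.0645,.0330])
```

```text
red 1930 254 265 [ 0.5824 -0.0124]
red 320 207 182 [0.5383 0.0778]
red 2604 256 192 [0.5841 0.068 ]
yellow 321 61 191 [0.3983 0.0696]
yellow 3168 104 170 [0.4426 0.0901]
yellow 1586 483 120 [0.7837 0.1339]
green 468 239 68 [0.5705 0.1757]
green 4808 292 39 [0.6132 0.197 ]
blue 556 56 34 [0.4238 0.2006]
blue 1103 116 36 [0.4716 0.1993]
blue 842 99 11 [0.4613 0.2165]
t 10.4 pos [0.5823 0.0626 0.1295] w 0.0358 F [-0.2  0.  -0.6]
  shift [0.0019 0.0018 0.0965] turn [-0.0006  0.0003 -0.0024]
```

View pics/w8.png

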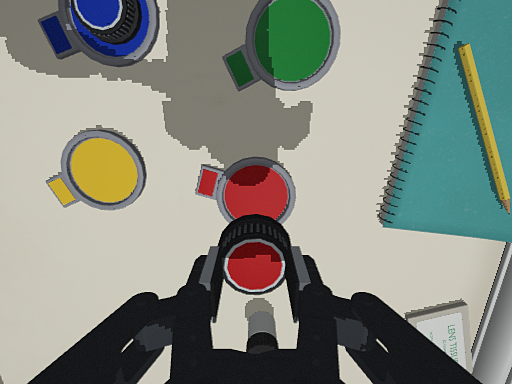

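Wrist and top views agree on the holders (yellow 0.4426, 0.090; green 0.614, 0.197). Lower red.

carry_out:
  increments:
    - {"jaw":0.3,"translation":[0.002,0.001,0.035],"angular":[0,0,-0.002]}
    - {"jaw":0.3,"translation":[0.002,0.001,0.07],"angular":[0,0,-0.002]}
    - {"jaw":0.3,"translation":[0.002,0.001,0.09],"angular":[0,0,-0.002]}
    - {"jaw":0.3,"translation":[0.002,0.001,0.096],"angular":[0,0,-0.002]}
    - {"jaw":0.3,"translation":[0.002,0.001,0.098],"angular":[0,0,-0.002]}
    - {"jaw":0.3,"translation":[0.002,0.001,0.1],"angular":[0,0,-0.002]}
    - {"jaw":0.3,"translation":[0.002,0.001,0.101],"angular":[0,0,-0.002]}
    - {"jaw":0.3,"translation":[0.002,0.001,0.101],"angular":[0,0,-0.002]}

```text
time_s: 11.2
ee_pos: [0.5846, 0.0641, 0.0305]
tcp_rot: [2.22, 2.219, 0.001]
ft_force: [-1.6, -1.3, 5.0]
grip_width: 0.0361
```

Contact at z = 0.0305 with 5 N, as expected. Release.

carry_out:
  increments:
    - {"jaw":0.45,"translation":[0,0,-0.001],"angular":[0,0,0]}
    - {"jaw":0.6,"translation":[0,0,-0.001],"angular":[0,0,0]}
    - {"jaw":0.75,"translation":[0,0,-0.001],"angular":[0,0,0]}
    - {"jaw":0.75,"translation":[0,0,-0.001],"angular":[0,0,0]}
    - {"jaw":0.75,"translation":[0,0,-0.002],"angular":[0,0,0]}
    - {"jaw":0.75,"translation":[0,0,-0.03],"angular":[0,0,0]}
    - {"jaw":0.75,"translation":[0,0,-0.07],"angular":[0,0,0]}
    - {"jaw":0.75,"translation":[0,0,-0.09],"angular":[0,0,0]}
    - {"jaw":0.75,"translation":[0,0,-0.09],"angular":[0,0,0]}

```text
time_s: 12.1
ee_pos: [0.5871, 0.0641, 0.1245]
tcp_rot: [2.216, 2.215, 0.009]
ft_force: [0.4, -0.8, 0.7]
grip_width: 0.0637
```

Run:
```python
from h import *
s=ctrl.read_state();f=optics.grab_frame("wrist"); cv2.imwrite("pics/w9.png",f["img"])
go([.5935,-.2281,.11])
```

```text
t 12.15 pos [0.5855 0.0642 0.122 ] w 0.0639 F [ 0.3 -0.2 -0.8]
  shift [-0.2923  0.008   0.0124] turn [ 0.0057  0.0014 -0.0003]
```

View pics/w9.png

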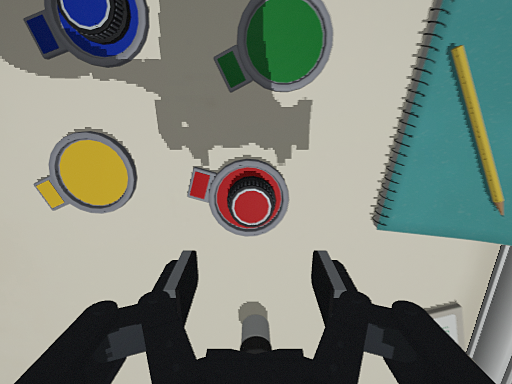

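Red is flat and centred (252,208). Next, green, passing over the pot with the tips at about 0.11.

carry_out:
  increments:
    - {"jaw":0.8,"translation":[-0.292,0.008,0.005],"angular":[0.006,0.001,0]}
    - {"jaw":0.8,"translation":[-0.292,0.008,0.005],"angular":[0.006,0.001,0]}
    - {"jaw":0.8,"translation":[-0.292,0.008,0.005],"angular":[0.006,0.001,0]}
    - {"jaw":0.8,"translation":[-0.292,0.008,0.005],"angular":[0.006,0.001,0]}
    - {"jaw":0.8,"translation":[-0.292,0.008,0.005],"angular":[0.006,0.001,0]}
    - {"jaw":0.8,"translation":[-0.292,0.008,0.005],"angular":[0.006,0.001,0]}
    - {"jaw":0.8,"translation":[-0.292,0.008,0.005],"angular":[0.006,0.001,0]}
    - {"jaw":0.8,"translation":[-0.292,0.008,0.005],"angular":[0.006,0.001,0]}
    - {"jaw":0.8,"translation":[-0.292,0.008,0.005],"angular":[0.006,0.001,0]}
    - {"jaw":0.8,"translation":[-0.292,0.008,0.005],"angular":[0.006,0.001,0]}

```text
time_s: 13.15
ee_pos: [0.5932, -0.226, 0.1166]
tcp_rot: [-2.219, -2.222, 0.001]
ft_force: [0.1, -0.4, 0.3]
grip_width: 0.0684
```

Run:
```python
from h import *
s=ctrl.read_state();f=optics.grab_frame("wrist"); cv2.imwrite("pics/w10.png",f["img"])
for c,a,u,v,k in blobs(f["img"],300):
    print(c,int(a),round(u),round(v),ray(f,u,v,.022,s)[:2].round(4))
go([.5935,-.2285,.0235])
```

```text
yellow 565 246 304 [ 0.5854 -0.3265]
green 808 254 211 [ 0.5931 -0.2282]
t 13.2 pos [ 0.5934 -0.2262  0.117 ] w 0.0685 F [-0.3 -0.4 -0.2]
  shift [-0.0023  0.0002  0.0935] turn [-0.001  -0.0002  0.0015]
```

View pics/w10.png

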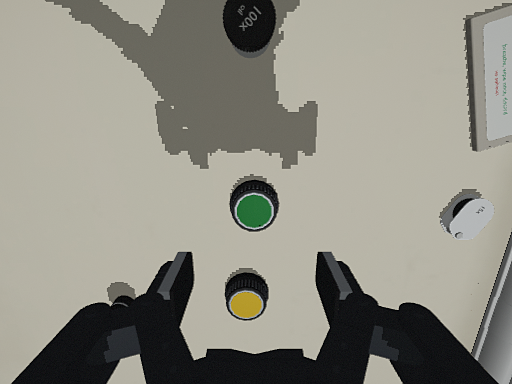

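Green at (254,211), giving (0.593, -0.228), with nothing in the way of the fingers.

carry_out:
  increments:
    - {"jaw":0.8,"translation":[-0.002,0,0.04],"angular":[0,0,0.001]}
    - {"jaw":0.8,"translation":[-0.002,0,0.075],"angular":[0,0,0.001]}
    - {"jaw":0.8,"translation":[-0.002,0,0.094],"angular":[0,0,0.001]}
    - {"jaw":0.8,"translation":[-0.002,0,0.094],"angular":[0,0,0.001]}
    - {"jaw":0.8,"translation":[-0.002,0,0.094],"angular":[0,0,0.001]}
    - {"jaw":0.3,"translation":[-0.002,0,0.094],"angular":[0,0,0.001]}
    - {"jaw":0.3,"translation":[-0.002,0,0.094],"angular":[0,0,0.001]}
    - {"jaw":0.3,"translation":[-0.002,0,0.094],"angular":[0,0,0.001]}
    - {"jaw":0.3,"translation":[-0.002,0,0.094],"angular":[0,0,0.001]}
    - {"jaw":0.3,"translation":[-0.002,0,0.094],"angular":[0,0,0.001]}

```text
time_s: 14.2
ee_pos: [0.5947, -0.2289, 0.0256]
tcp_rot: [2.219, 2.22, 0.001]
ft_force: [-0.5, 0.8, 7.7]
grip_width: 0.0361
```

carry_out:
  increments:
    - {"jaw":0.3,"translation":[0,0,-0.005],"angular":[0,0,0]}
    - {"jaw":0.3,"translation":[0,0,-0.02],"angular":[0,0,0]}
    - {"jaw":0.3,"translation":[0,0,-0.05],"angular":[0,0,0]}
    - {"jaw":0.3,"translation":[0,0,-0.08],"angular":[0,0,0]}
    - {"jaw":0.3,"translation":[0,0,-0.11],"angular":[0,0,0]}
    - {"jaw":0.3,"translation":[0,0,-0.12],"angular":[0,0,0]}
    - {"jaw":0.3,"translation":[0,0,-0.12],"angular":[0,0,0]}
    - {"jaw":0.3,"translation":[0,0,-0.12],"angular":[0,0,0]}

```text
time_s: 15.0
ee_pos: [0.5938, -0.2283, 0.1444]
tcp_rot: [2.22, 2.222, -0.0]
ft_force: [-1.1, 0.9, -0.7]
grip_width: 0.0359
```

Run:
```python
from h import *
s=ctrl.read_state();f=optics.grab_frame("wrist"); cv2.imwrite("pics/w11.png",f["img"])
for c,a,u,v,k in blobs(f["img"],300):
    if c=="green":print(c,int(a),round(u),round(v),tool(s,ray(f,u,v,s["ee_pos"][2]-.001,s)).round(4))
go([.6140,.1960,.14])
```

```text
green 1700 254 266 [0.0013 0.0005 0.001 ]
t 15.05 pos [ 0.5934 -0.2281  0.1436] w 0.036 F [ 0.1 -0.2 -1.4]
  shift [0.4241 0.0209 0.0037] turn [-0.0007 -0.0003  0.0006]
```

View pics/w11.png

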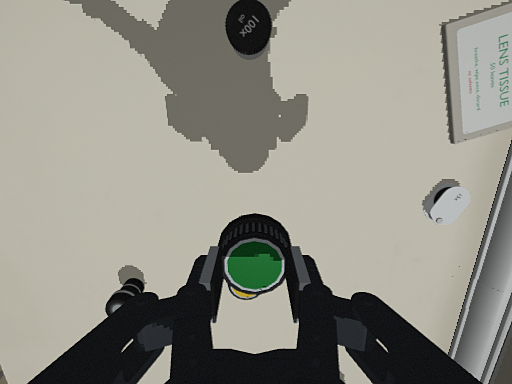

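Green held. It carries over the pot with its underside at about 0.118, which is clear.

carry_out:
  increments:
    - {"jaw":0.3,"translation":[0.423,0.021,0.004],"angular":[0,0,0]}
    - {"jaw":0.3,"translation":[0.423,0.021,0.004],"angular":[0,0,0]}
    - {"jaw":0.3,"translation":[0.423,0.021,0.004],"angular":[0,0,0]}
    - {"jaw":0.3,"translation":[0.423,0.021,0.004],"angular":[0,0,0]}
    - {"jaw":0.3,"translation":[0.423,0.021,0.004],"angular":[0,0,0]}
    - {"jaw":0.3,"translation":[0.423,0.021,0.004],"angular":[0,0,0]}
    - {"jaw":0.3,"translation":[0.423,0.021,0.004],"angular":[0,0,0]}
    - {"jaw":0.3,"translation":[0.423,0.021,0.004],"angular":[0,0,0]}
    - {"jaw":0.3,"translation":[0.423,0.021,0.004],"angular":[0,0,0]}
    - {"jaw":0.3,"translation":[0.423,0.021,0.004],"angular":[0,0,0]}

```text
time_s: 16.05
ee_pos: [0.6123, 0.1984, 0.1372]
tcp_rot: [-2.213, -2.225, 0.004]
ft_force: [-0.1, -0.7, -0.1]
grip_width: 0.036
```

carry_out:
  increments:
    - {"jaw":0.3,"translation":[0,0,0],"angular":[0,0,0]}
    - {"jaw":0.3,"translation":[0,0,0],"angular":[0,0,0]}

```text
time_s: 16.25
ee_pos: [0.6114, 0.1974, 0.1355]
tcp_rot: [-2.213, -2.222, 0.008]
ft_force: [-0.5, -0.0, -0.5]
grip_width: 0.0362
```

Run:
```python
from h import *
s=ctrl.read_state();f=optics.grab_frame("wrist"); cv2.imwrite("pics/w12.png",f["img"])
for c,a,u,v,k in blobs(f["img"],300):
    print(c,int(a),round(u),round(v),ray(f,u,v,.005,s)[:2].round(4))
go([.6145,.1960,.0330])
```

```text
red 458 230 321 [0.5839 0.0441]
yellow 1829 102 287 [0.4422 0.0894]
yellow 812 415 262 [0.7826 0.1243]
green 1908 254 265 [0.6112 0.1192]
green 2401 257 193 [0.6134 0.2002]
blue 798 98 182 [0.4589 0.2104]
blue 730 114 172 [0.4766 0.2206]
t 16.3 pos [0.6118 0.1971 0.136 ] w 0.0361 F [-0.  -0.3 -0.7]
  shift [-0.0012  0.0034  0.103 ] turn [-0.0067 -0.0002  0.0038]
```

View pics/w12.png

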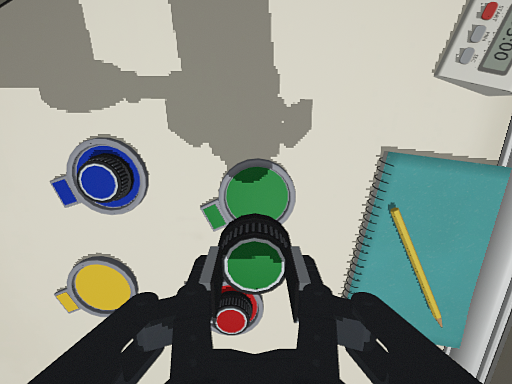

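carry_out:
  increments:
    - {"jaw":0.3,"translation":[-0.001,0.0025,0.04],"angular":[-0.007,0,0.004]}
    - {"jaw":0.3,"translation":[-0.001,0.0025,0.075],"angular":[-0.007,0,0.004]}
    - {"jaw":0.3,"translation":[-0.001,0.0025,0.095],"angular":[-0.007,0,0.004]}
    - {"jaw":0.3,"translation":[-0.001,0.0025,0.102],"angular":[-0.007,0,0.004]}
    - {"jaw":0.3,"translation":[-0.001,0.0025,0.104],"angular":[-0.007,0,0.004]}
    - {"jaw":0.3,"translation":[-0.001,0.0025,0.106],"angular":[-0.007,0,0.004]}
    - {"jaw":0.3,"translation":[-0.001,0.0025,0.107],"angular":[-0.007,0,0.004]}
    - {"jaw":0.3,"translation":[-0.001,0.0025,0.107],"angular":[-0.007,0,0.004]}

```text
time_s: 17.1
ee_pos: [0.6149, 0.1961, 0.0306]
tcp_rot: [2.22, 2.22, 0.004]
ft_force: [0.5, -1.0, 2.0]
grip_width: 0.0361
```

Touching (2 N at z = 0.0306, the expected seat). Release.

carry_out:
  increments:
    - {"jaw":0.45,"translation":[0,0,0],"angular":[0,0,0]}
    - {"jaw":0.6,"translation":[0,0,0],"angular":[0,0,0]}
    - {"jaw":0.75,"translation":[0,0,-0.001],"angular":[0,0,0]}
    - {"jaw":0.75,"translation":[0,0,-0.001],"angular":[0,0,0]}
    - {"jaw":0.75,"translation":[0,0,-0.002],"angular":[0,0,0]}
    - {"jaw":0.75,"translation":[0,0,-0.03],"angular":[0,0,0]}
    - {"jaw":0.75,"translation":[0,0,-0.07],"angular":[0,0,0]}
    - {"jaw":0.75,"translation":[0,0,-0.09],"angular":[0,0,0]}
    - {"jaw":0.75,"translation":[0,0,-0.09],"angular":[0,0,0]}

```text
time_s: 18.0
ee_pos: [0.6174, 0.1965, 0.1252]
tcp_rot: [2.216, 2.216, 0.014]
ft_force: [0.8, -0.3, 0.5]
grip_width: 0.0643
```

Run:
```python
from h import *
s=ctrl.read_state();f=optics.grab_frame("wrist"); cv2.imwrite("pics/w13.png",f["img"])
go([.5853,-.3268,.12])
```

```text
t 18.05 pos [0.6158 0.1963 0.1224] w 0.0637 F [-0.8 -0.3 -0.9]
  shift [-0.5231 -0.0305  0.0018] turn [ 0.0071 -0.0007 -0.    ]
```

View pics/w13.png

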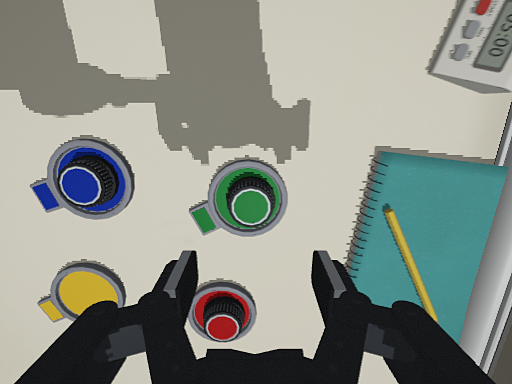

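Green is seated and centred (251,208). Next, yellow.

carry_out:
  increments:
    - {"jaw":0.8,"translation":[-0.523,-0.03,0],"angular":[0.007,0,0]}
    - {"jaw":0.8,"translation":[-0.523,-0.03,0],"angular":[0.007,0,0]}
    - {"jaw":0.8,"translation":[-0.523,-0.03,0],"angular":[0.007,0,0]}
    - {"jaw":0.8,"translation":[-0.523,-0.03,0],"angular":[0.007,0,0]}
    - {"jaw":0.8,"translation":[-0.523,-0.03,0],"angular":[0.007,0,0]}
    - {"jaw":0.8,"translation":[-0.523,-0.03,0],"angular":[0.007,0,0]}
    - {"jaw":0.8,"translation":[-0.523,-0.03,0],"angular":[0.007,0,0]}
    - {"jaw":0.8,"translation":[-0.523,-0.03,0],"angular":[0.007,0,0]}
    - {"jaw":0.8,"translation":[-0.523,-0.03,0],"angular":[0.007,0,0]}
    - {"jaw":0.8,"translation":[-0.523,-0.03,0],"angular":[0.007,0,0]}

```text
time_s: 19.05
ee_pos: [0.5855, -0.3043, 0.1193]
tcp_rot: [-2.219, -2.218, -0.0]
ft_force: [0.8, -0.2, 0.2]
grip_width: 0.0684
```

Run:
```python
from h import *
go([.5853,-.3268,.12])
```

```text
t 19.05 pos [ 0.5855 -0.3043  0.1193] w 0.0684 F [ 0.8 -0.2  0.2]
  shift [-0.0225 -0.0002 -0.0008] turn [-0.0028 -0.0032 -0.0003]
```

carry_out:
  increments:
    - {"jaw":0.8,"translation":[-0.022,0,0],"angular":[-0.003,-0.003,0]}
    - {"jaw":0.8,"translation":[-0.022,0,0],"angular":[-0.003,-0.003,0]}
    - {"jaw":0.8,"translation":[-0.022,0,0],"angular":[-0.003,-0.003,0]}

```text
time_s: 19.35
ee_pos: [0.5847, -0.3251, 0.1172]
tcp_rot: [-2.22, -2.218, -0.001]
ft_force: [0.4, 0.3, 0.1]
grip_width: 0.0681
```

Run:
```python
from h import *
s=ctrl.read_state();f=optics.grab_frame("wrist"); cv2.imwrite("pics/w14.png",f["img"])
for c,a,u,v,k in blobs(f["img"],300):
    print(c,int(a),round(u),round(v),ray(f,u,v,.022,s)[:2].round(4))
go([.5854,-.3268,.0235])
```

```text
yellow 826 255 210 [ 0.5856 -0.3264]
t 19.4 pos [ 0.5851 -0.3245  0.1177] w 0.0683 F [-0.4  0.5 -0.3]
  shift [-0.0026  0.0005  0.0941] turn [-0.0018 -0.0026  0.0005]
```

View pics/w14.png

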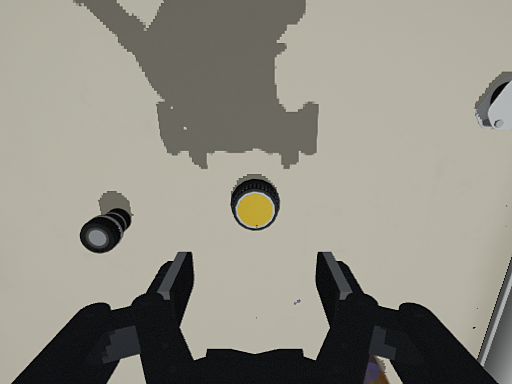

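Yellow at (255,210), giving (0.5856, -0.326); the eyepiece at (105,230) is well clear of the left finger.

carry_out:
  increments:
    - {"jaw":0.8,"translation":[-0.002,0,0.04],"angular":[-0.002,-0.003,0]}
    - {"jaw":0.8,"translation":[-0.002,0,0.075],"angular":[-0.002,-0.003,0]}
    - {"jaw":0.8,"translation":[-0.002,0,0.094],"angular":[-0.002,-0.003,0]}
    - {"jaw":0.8,"translation":[-0.002,0,0.094],"angular":[-0.002,-0.003,0]}
    - {"jaw":0.8,"translation":[-0.002,0,0.094],"angular":[-0.002,-0.003,0]}
    - {"jaw":0.3,"translation":[-0.002,0,0.094],"angular":[-0.002,-0.003,0]}
    - {"jaw":0.3,"translation":[-0.002,0,0.094],"angular":[-0.002,-0.003,0]}
    - {"jaw":0.3,"translation":[-0.002,0,0.094],"angular":[-0.002,-0.003,0]}
    - {"jaw":0.3,"translation":[-0.002,0,0.094],"angular":[-0.002,-0.003,0]}
    - {"jaw":0.3,"translation":[-0.002,0,0.094],"angular":[-0.002,-0.003,0]}

```text
time_s: 20.4
ee_pos: [0.5864, -0.3273, 0.0266]
tcp_rot: [2.218, 2.219, 0.001]
ft_force: [-0.1, 1.6, 6.5]
grip_width: 0.0355
```

carry_out:
  increments:
    - {"jaw":0.3,"translation":[0,0,-0.005],"angular":[0,0,0]}
    - {"jaw":0.3,"translation":[0,0,-0.02],"angular":[0,0,0]}
    - {"jaw":0.3,"translation":[0,0,-0.05],"angular":[0,0,0]}
    - {"jaw":0.3,"translation":[0,0,-0.08],"angular":[0,0,0]}
    - {"jaw":0.3,"translation":[0,0,-0.11],"angular":[0,0,0]}
    - {"jaw":0.3,"translation":[0,0,-0.12],"angular":[0,0,0]}
    - {"jaw":0.3,"translation":[0,0,-0.12],"angular":[0,0,0]}
    - {"jaw":0.3,"translation":[0,0,-0.12],"angular":[0,0,0]}

```text
time_s: 21.2
ee_pos: [0.5854, -0.3265, 0.1453]
tcp_rot: [2.219, 2.22, 0.0]
ft_force: [-1.1, 0.6, -1.6]
grip_width: 0.036
```

Run:
```python
from h import *
s=ctrl.read_state();f=optics.grab_frame("wrist"); cv2.imwrite("pics/w15.png",f["img"])
for c,a,u,v,k in blobs(f["img"],300):
    if c=="yellow":print(c,int(a),round(u),round(v),tool(s,ray(f,u,v,s["ee_pos"][2]-.001,s)).round(4))
go([.4426,.0885,.14])
```

```text
yellow 1945 254 264 [0.003  0.0007 0.001 ]
t 21.25 pos [ 0.585  -0.3262  0.1445] w 0.0358 F [ 0.   0.1 -0.8]
  shift [ 0.4147 -0.1422  0.0041] turn [0.0008 0.0007 0.0004]
```

View pics/w15.png

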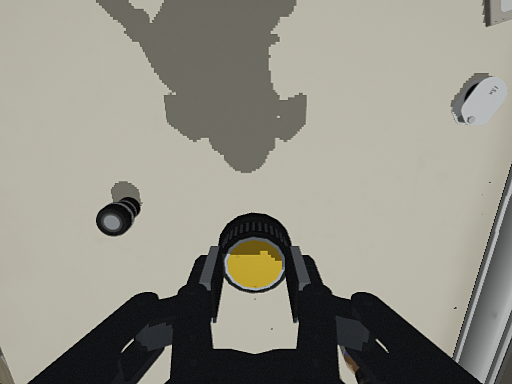

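Yellow held. Carry it to its holder; the seat should be at TCP z ≈ 0.0316.

carry_out:
  increments:
    - {"jaw":0.3,"translation":[0.413,-0.142,0.004],"angular":[0.001,0.001,0]}
    - {"jaw":0.3,"translation":[0.413,-0.142,0.004],"angular":[0.001,0.001,0]}
    - {"jaw":0.3,"translation":[0.413,-0.142,0.004],"angular":[0.001,0.001,0]}
    - {"jaw":0.3,"translation":[0.413,-0.142,0.004],"angular":[0.001,0.001,0]}
    - {"jaw":0.3,"translation":[0.413,-0.142,0.004],"angular":[0.001,0.001,0]}
    - {"jaw":0.3,"translation":[0.413,-0.142,0.004],"angular":[0.001,0.001,0]}
    - {"jaw":0.3,"translation":[0.413,-0.142,0.004],"angular":[0.001,0.001,0]}
    - {"jaw":0.3,"translation":[0.413,-0.142,0.004],"angular":[0.001,0.001,0]}
    - {"jaw":0.3,"translation":[0.413,-0.142,0.004],"angular":[0.001,0.001,0]}
    - {"jaw":0.3,"translation":[0.413,-0.142,0.004],"angular":[0.001,0.001,0]}

```text
time_s: 22.25
ee_pos: [0.4394, 0.0904, 0.1378]
tcp_rot: [-2.212, -2.224, 0.004]
ft_force: [0.7, 0.1, -0.4]
grip_width: 0.036
```

carry_out:
  increments:
    - {"jaw":0.3,"translation":[0,0,0],"angular":[0,0,0]}
    - {"jaw":0.3,"translation":[0,0,0],"angular":[0,0,0]}

```text
time_s: 22.45
ee_pos: [0.4388, 0.0899, 0.1367]
tcp_rot: [-2.211, -2.223, 0.007]
ft_force: [0.5, -0.7, -0.2]
grip_width: 0.0361
```

Run:
```python
from h import *
s=ctrl.read_state();f=optics.grab_frame("wrist"); cv2.imwrite("pics/w16.png",f["img"])
for c,a,u,v,k in blobs(f["img"],300):
    print(c,int(a),round(u),round(v),ray(f,u,v,.005,s)[:2].round(4))
go([.4426,.0880,.0340])
```

```text
red 678 411 230 [0.5997 0.0539]
red 772 389 215 [0.5739 0.07  ]
yellow 1936 254 264 [0.4389 0.0125]
yellow 2416 259 192 [0.4429 0.0929]
green 394 405 104 [0.571  0.1754]
green 1170 481 76 [0.6325 0.1985]
green 1280 445 78 [0.6014 0.1969]
blue 447 239 73 [0.4244 0.2003]
blue 4444 292 52 [0.4696 0.2162]
t 22.5 pos [0.4392 0.0895 0.1371] w 0.0358 F [ 0.2  0.2 -0.5]
  shift [-0.0017  0.0041  0.103 ] turn [-0.0069 -0.0017  0.0044]
```

View pics/w16.png

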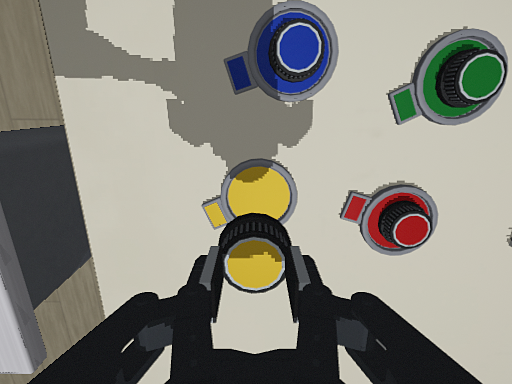

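carry_out:
  increments:
    - {"jaw":0.3,"translation":[-0.0015,0.003,0.04],"angular":[-0.007,-0.002,0.004]}
    - {"jaw":0.3,"translation":[-0.0015,0.003,0.075],"angular":[-0.007,-0.002,0.004]}
    - {"jaw":0.3,"translation":[-0.0015,0.003,0.095],"angular":[-0.007,-0.002,0.004]}
    - {"jaw":0.3,"translation":[-0.0015,0.003,0.102],"angular":[-0.007,-0.002,0.004]}
    - {"jaw":0.3,"translation":[-0.0015,0.003,0.104],"angular":[-0.007,-0.002,0.004]}
    - {"jaw":0.3,"translation":[-0.0015,0.003,0.106],"angular":[-0.007,-0.002,0.004]}
    - {"jaw":0.3,"translation":[-0.0015,0.003,0.107],"angular":[-0.007,-0.002,0.004]}
    - {"jaw":0.3,"translation":[-0.0015,0.003,0.107],"angular":[-0.007,-0.002,0.004]}

```text
time_s: 23.3
ee_pos: [0.4429, 0.0879, 0.0315]
tcp_rot: [2.219, 2.22, 0.002]
ft_force: [-1.6, -1.6, 4.5]
grip_width: 0.0356
```

Seated (4.5 N at z = 0.0315). Release and rise.

carry_out:
  increments:
    - {"jaw":0.45,"translation":[0,0,-0.001],"angular":[0,0,0]}
    - {"jaw":0.6,"translation":[0,0,-0.001],"angular":[0,0,0]}
    - {"jaw":0.75,"translation":[0,0,-0.001],"angular":[0,0,0]}
    - {"jaw":0.75,"translation":[0,0,-0.001],"angular":[0,0,0]}
    - {"jaw":0.75,"translation":[0,0,-0.002],"angular":[0,0,0]}
    - {"jaw":0.75,"translation":[0,0,-0.03],"angular":[0,0,0]}
    - {"jaw":0.75,"translation":[0,0,-0.07],"angular":[0,0,0]}
    - {"jaw":0.75,"translation":[0,0,-0.11],"angular":[0,0,0]}
    - {"jaw":0.75,"translation":[0,0,-0.13],"angular":[0,0,0]}
    - {"jaw":0.75,"translation":[0,0,-0.13],"angular":[0,0,0]}

```text
time_s: 24.3
ee_pos: [0.445, 0.0879, 0.1652]
tcp_rot: [2.215, 2.216, 0.01]
ft_force: [0.7, -0.7, 0.1]
grip_width: 0.0639
```

carry_out:
  increments:
    - {"jaw":0.75,"translation":[-0.25,-0.02,0],"angular":[0,0,0]}
    - {"jaw":0.75,"translation":[-0.25,-0.02,0],"angular":[0,0,0]}
    - {"jaw":0.75,"translation":[-0.25,-0.02,0],"angular":[0,0,0]}
    - {"jaw":0.75,"translation":[-0.25,-0.02,0],"angular":[0,0,0]}
    - {"jaw":0.75,"translation":[-0.25,-0.02,0],"angular":[0,0,0]}
    - {"jaw":0.75,"translation":[-0.25,-0.02,0],"angular":[0,0,0]}
    - {"jaw":0.75,"translation":[-0.25,-0.02,0],"angular":[0,0,0]}
    - {"jaw":0.75,"translation":[-0.25,-0.02,0],"angular":[0,0,0]}
    - {"jaw":0.75,"translation":[-0.25,-0.02,0],"angular":[0,0,0]}
    - {"jaw":0.75,"translation":[-0.25,-0.02,0],"angular":[0,0,0]}

```text
time_s: 25.3
ee_pos: [0.4253, -0.1607, 0.1651]
tcp_rot: [2.213, 2.219, 0.01]
ft_force: [-0.5, -0.0, 0.4]
grip_width: 0.064
```

Run:
```python
from h import *
s=ctrl.read_state();print(s["time_s"],s["ee_pos"].round(3),s["ft_force"].round(1))
H={"red":(.584,.0655),"yellow":(.4426,.090),"green":(.6145,.197),"blue":(.4693,.2165)}
f=optics.grab_frame("top"); im=f["img"]; cv2.imwrite("pics/t17.png",cv2.resize(im[120:260,80:400],None,fx=2.4,fy=2.4))
# glass: bright ring around glass -> coloured blob inside dark mount: take small blobs at each holder
hsv=cv2.cvtColor(im,cv2.COLOR_BGR2HSV)
for c,a,u,v,k in blobs(im,15):
    p=ray(f,u,v,.027)[:2]; d=np.linalg.norm(p-np.array(H.get(c)))
    if d<.04: print("top",c,int(a),round(u,1),round(v,1),p.round(4),round(d*1000,1))
```

```text
25.3 [ 0.425 -0.161  0.165] [-0.5 -0.   0.4]
top red 460 201.0 165.0 [0.5804 0.0626] 4.7
top yellow 505 188.5 224.4 [0.4418 0.0866] 3.5
top blue 85 131.8 210.1 [0.4719 0.2174] 2.8
top blue 86 139.1 216.0 [0.4589 0.2001] 19.4
```

View pics/t17.png

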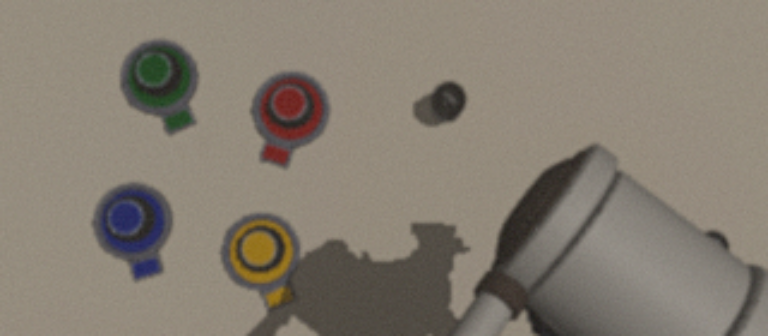

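All four are in their own recesses and the pot is unmoved (pixel 267,161). Quantify the glass centres.

Run:
```python
from h import *
H={"red":(.584,.0655,172,6),"yellow":(.4426,.090,16,32),"green":(.6145,.197,45,80),"blue":(.4693,.2165,108,130)}
f=optics.grab_frame("top"); im=f["img"]; h,S,V=cv2.split(cv2.cvtColor(im,cv2.COLOR_BGR2HSV))
for n,(x,y,lo,hi) in H.items():
    m=(((h>=lo)|(h<=hi)) if lo>hi else (h>=lo)&(h<=hi))&(S>100)&(V>40)
    N,_,st,ce=cv2.connectedComponentsWithStats(m.astype(np.uint8),connectivity=4)
    for i in range(1,N):
        p=ray(f,*ce[i],.027)[:2]; d=np.hypot(*(p-[x,y]))
        if st[i,4]>20 and d<.03: print(n,st[i],ce[i].round(1),p.round(4),"off mm",round(d*1e3,1))
f=optics.grab_frame("scene"); cv2.imwrite("pics/s17.png",cv2.resize(f["img"],None,fx=1.5,fy=1.5))
```

```text
red [189 153  25  25 229] [201.6 166.7] [0.5763 0.0611] off mm 8.8
red [194 157  13  12 124] [200.1 162.4] [0.5864 0.0648] off mm 2.5
yellow [176 211  26  27 287] [188.8 225.4] [0.4397 0.0858] off mm 5.1
yellow [181 216  14  15 151] [187.3 223.2] [0.4446 0.0893] off mm 2.1
green [134 141  25  23 110] [148.2 155.9] [0.5989 0.1859] off mm 19.1
green [139 143  11  12  90] [143.7 148.5] [0.6162 0.1972] off mm 1.7
blue [122 199  26  26 180] [137.4 214.1] [0.4631 0.2042] off mm 13.8
blue [126 204  13  13 121] [131.7 210.2] [0.4718 0.2177] off mm 2.8
```

View pics/s17.png

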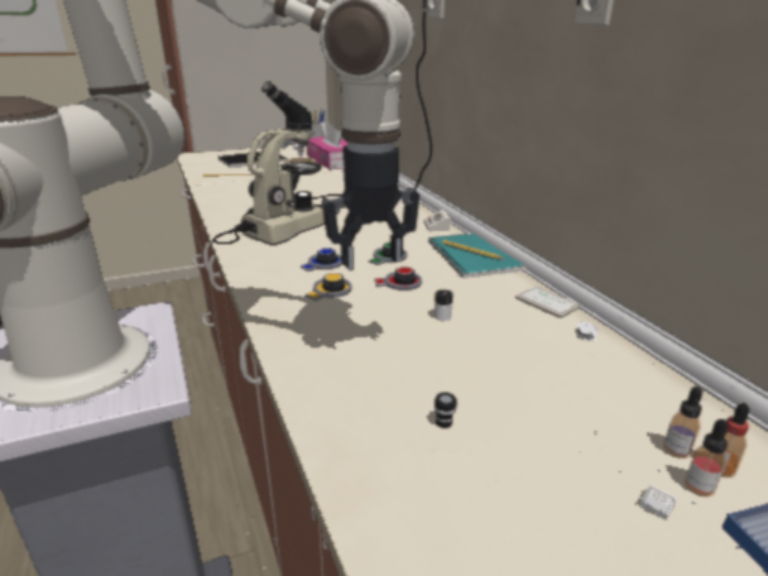

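The scene view shows all four filters upright in their holders, pot (444,305) and eyepiece (445,410) unmoved, and the gripper clear. Hand in.

Run:
```python
from plant import ticket
print(ticket.job_done())
```

```text
the job is handed in; nothing more can be done
None
```

All four filters (blue, red, green, yellow, in that order) are in the recesses of their own colour, glass upward. I lowered each one to light contact before releasing it, and handed the job in at about 25 s of the 86 s allowed.

- **Centring:** the last top view put the glass centres 1.7 mm (green), 2.1 mm (yellow), 2.5 mm (red) and 2.8 mm (blue) from their holders' centres; the limit is 11.5 mm.
- **Seating:** contact came at the expected height, 5 mm above each filter's pick height. I did not measure tilt as a number; all four looked flat in the last pictures.
- **Bystanders:** the eyepiece and screw pot look upright and unmoved in the last scene view. The top view confirms the pot, but there the arm partly hid the eyepiece.
- **Other readings:** the gripper was open and touching nothing at the end. Closing on a filter gave 6.5 to 9.5 N of upward force on the tool and pushed the TCP up about 2 to 3 mm, so I set each placing height from the pose measured after the grip. The jaw width read about 36 mm on the 40 mm collars, a mismatch I did not explain; every grip held.

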